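Slide a plate through the thickness gate and take the reading

ROBOT

A 6-joint arm with a two-finger parallel gripper is mounted at the origin on the work surface. World frame = base frame: x ahead of the robot, y to its left, z up, the work surface at z = 0. Lengths are in m, angles in rad, forces in N, time in s.
With the tool pointing down it reaches from about 0.35 to 0.975 m from the base axis. Payload 4.9 kg.
Tool frame: the origin (TCP) lies at the very end of the fingers, on their centre line; the grasp point (between the pads) lies 19 mm behind it; z points along the fingers, y is the direction in which the jaws open and shut (so a half turn about z gives the same grasp; the last joint's range is limited). The gripper opens to 85 mm and grips with 20 to 120 N. Pads are 22 mm wide; open, the fingers measure 114 mm over their backs; the gripper's body (76 mm by 85 mm) begins 54 mm behind the grasp point. The pads swing forward as they close: fully open they stand 13 mm farther back than shut.
Start: joints at [1.142, 0.053, 1.613, -0, 1.476, -0.119], TCP at [0.191, 0.595, 0.231] pointing down, gripper open.
Joint ranges: [-3.01, 3.01], [-1.01, 2.22], [0.06, 2.58], [-1.02, 4.17], [0.09, 2.62], [-3.14, 3.14]. Speed limits (rad/s): [2.57, 2.57, 3.14, 3.14, 3.14, 3.14].

INTERFACE

Orientations are given as a unit quaternion [w, x, y, z].
In Python, from plant import monitor, eyes, manip gives the robot as it stands.
- The arm moves only by the tool step_arm, never from a script. Its argument "motion" is a list of rows, each a list of 7 numbers: the shift along the world's x, y, z scaled (see below), then the turn, a rotation vector about the world's x, y, z scaled (see below), then the closure in counts, from 0 (fully open) to 255 (shut). In form: [[x, y, z, ax, ay, az, grip], ...]. A call has 1 to 10 rows; each row is the pose to reach, as a shift and turn from the pose commanded when the call began; what a row does not reach only later rows make up. The controller multiplies each number of a shift by 0.5 m and each number of a turn by 1.5 rad. A row lasts 1/10 s, in which the tool goes at most 50 mm and 8.59 degrees, less where a joint would pass 70% of its speed; a pose out of reach is approached as far as the arm can. A call with a number of a shift or a turn outside -1 to 1 is refused whole. A call with a gripper value outside its range is refused whole. The fingers move at their own pace and stop on an object; the grip force is fixed at half the most. Time passes only in rows, so rows that repeat a pose let the fingers close. It gives the time, the measured TCP pose, the force and the opening at its end, in the units of the state.
- monitor.state(): the state, without advancing time (a new reading comes with each control period).
- eyes.grab_frame(name): name is "side" or "top"; returns a dict with "pixels" (384x512x3 uint8, red, green, blue), "mtx" (3x3 intrinsics, pixels), "rvec" (rotation vector, rad) and "tvec" (3), from world to camera coordinates, as OpenCV has them. Camera axes: x right, y down, z forward; pixel columns grow to the right and rows downward; lengths in m; the calibration is good to about 2 mm. A picture is of the moment at which its call begins. There is no depth.
- manip.job_done(): hands the job in, once; it reports no verdict.
Trained networks look in the newest picture that a camera, given by its name, has taken for a name from the list of things; names that differ only in an ending like _2 or _b are one class to them, and where a whole thing is asked for, a point or a joint stands for the part that bears it (a point fixed in the world has none). Each returns a list of dicts, best first, with "p" (0 to 1); they miss things now and then, are a little off and sometimes report something else, mostly with a low value. They report only what shows in the picture. A call takes as long as a camera call. They do not tell look-alikes from the thing itself.
- eyes.look_for(name, camera): "box" ([centre column, centre row, width, height] in pixels, round what is visible of it).
- eyes.pinpoint(name, camera): "uv" ([column, row] in pixels: a listed point, or the origin of a listed thing).
The state is a dict: "time": time; "joint_pos": joint angles; "joint_vel": joint speeds; "joint_efforts": joint torques, N m; "tool_pos": TCP position; "tool_rot": TCP orientation; "contact_force": force on the tool from outside, world axes, zero at the start; "ft_torque": the same for the moment, N m; "gripper_width": opening from 0.0 (shut) to 1.0 (fully open).
Only numpy, scipy, OpenCV 4.12 (cv2) and the standard library are available. Lean on these libraries where they do the work, as an engineer would, in place of code of your own. Each camera call takes 0.05 s, during which the arm holds its last target.

TASK

Check the milled aluminium plate in the thickness gate: with the fingertips, push it along the bench and under the low bridge, from the open flared side, until it sits fully home and square against the red stop. Only then press the yellow button on the bridge right down to take the reading, and let it come up again. Keep the plate flat on the bench all the time - never lift, tip or carry it - and leave the plate home and everything else on the bench where it is.

Things in the scene. Friction and masses are not known exactly. Their poses are not given: they have to be found in the camera images.
- plate: loose flat plate of bright aluminium, 140 mm long (its x), 90 mm wide (y), 12 mm thick, about 0.4 kg, dark disc and four dots on top; origin at the centre of its underside, z up. Starts 230 to 290 mm before the gate's origin, within 40 mm of its centre line, turned up to 0.35 rad, its +x roughly along the gate's +x. Symmetrical: either end may lead
- gate: thickness gate fixed to the bench: two green side rails, a steel bridge across them, a red stop behind. Origin on the bench under the middle of the bridge, +x = direction in which a part is pushed in, z up. Bridge: x -30 to 30 mm, y -76 to 76 mm, underside 14.5 mm, top 36.5 mm above the bench. Black readout box on it at x -11 to 23, y -67 to -21, top at 62.5 mm
- gate_mouth (a point): centre of the gate's open entry, on the bench at gate x = -73 mm, y = 0 (axes as the gate's). Between the rails the channel is 100 mm wide; rails 14.5 mm tall, straight from gate x = -40 to 70 mm, their green flared ends widen to about 140 mm at this point
- gate_stop (a point): middle of the red stop's face on the bench, at gate x = 55 mm, y = 0 (axes as the gate's). With the plate home its leading edge touches this face: plate centre at gate x = -15 mm, trailing edge at x = -85 mm, 55 mm out of the bridge
- read_button_top (a point): centre of the top of the yellow push button (28 mm across) on the bridge; pressed straight down from above
- read_button (a joint): travel of the yellow button: 0 up, 0.006 m fully down; a spring of about 5 N when fully down brings it up again
- holder_a: dark steel tool holder standing upright, 52 mm across, 90 mm tall; origin: centre of its foot. Bystander, leave it
- holder_b: bright steel tool holder standing upright, 52 mm across, 90 mm tall; origin: centre of its foot. Bystander, leave it
- hammer: hammer with a light wooden handle, lying on the bench. Bystander, leave it
- screwdriver: screwdriver with an orange handle, lying on the bench. Bystander, leave it
- wrench: steel wrench lying on the bench. Bystander, leave it
- collar: brass ring 52 mm across, 24 mm high, lying flat. Bystander, leave it
- oil: small white bottle with a red cap, 44 mm across, 110 mm tall. Bystander, leave it
Not all that is in view belongs to the job. Several things look just like the plate: the one meant starts farthest to the robot's left.

How it is judged:
On the way, in this order (a step that is already met when the one before it is completed fails the run):
1. the plate is under the bridge, fully home and square against the red stop (x of plate in the frame of gate between -0.019 and -0.011 m and y of plate in the frame of gate between -0.008 and 0.008 m and angle between the x axis of plate and the x axis of gate, either way round below 0.06 rad and angle between plate's own z axis and vertical below 0.03 rad and height (world z) of plate below 0.003 m), for 0.2 s.
2. with the plate home, the yellow button is pressed right down (all of step 1 and value of joint read_button above 0.0045 m), for 0.05 s.
At the end, for the whole second after the job is handed in: The plate lies flat on the bench under the bridge, at rest, within 4 mm of touching the red stop along the gate, within 8 mm of its centre line and within 0.06 rad of square; the button has been pressed at least 4.5 mm with the plate home and is up again (within 1.5 mm) (all of step 1 and value of joint read_button below 0.0015 m and linear speed of plate below 0.01 m/s).
It fails at once if the plate is lifted off the bench (its middle more than 6 mm) (height (world z) of plate above 0.006 m).
It fails at once if the plate is tipped (more than 0.08 rad) (angle between plate's own z axis and vertical above 0.08 rad).
It fails at once if the button is pressed while the plate is not home (more than 10 mm short) (value of joint read_button above 0.003 m and x of plate in the frame of gate below -0.025 m).
It fails at once if another thing on the bench is shifted by more than 20 mm (distance of any of holder_a, holder_b, hammer, screwdriver, wrench, collar, oil from where it was at the start of the episode above 0.02 m).
It also fails if it takes over 72 s, if anything falls off the work surface, if the arm or the gripper's body presses on something with over 40 N, if the wrist force passes 120 N, or if a joint passes its speed limit or range.

## Working session

There is one attempt and no reset: what is moved stays moved. The work goes in short steps, Python scripts to look and compute and a tool call to move; the robot and the scene stay as the last step left them, time stands still between calls to the robot, and variables do not carry over. Pictures are saved under pics/ and viewed, and the job is handed in when it is done.

Besides the shell and the picture viewer there is one more tool, called after "Emit:" as name(argument=value, ...) on one line, values as JSON. step_arm: Moves the arm, as the interface text tells. Its arguments: {"type":"object","properties":{"motion":{"type":"array","items":{"type":"array","items":{"type":"number"}}}},"required":["motion"]}

```bash
ls; mkdir -p pics
cat > h.py <<'E'
import numpy as np, cv2
from plant import monitor, eyes, manip
def ray(f,uv,z):
    R,_=cv2.Rodrigues(np.array(f["rvec"],float)); t=np.array(f["tvec"],float).reshape(3)
    K=np.array(f["mtx"],float)
    d=R.T@np.linalg.solve(K,np.array([uv[0],uv[1],1.0])); c=-R.T@t
    return c+d*(z-c[2])/d[2]
def proj(f,P):
    return cv2.projectPoints(np.array(P,float).reshape(-1,1,3),np.array(f["rvec"],float),np.array(f["tvec"],float),np.array(f["mtx"],float),None)[0].reshape(-1,2)
def save(f,n,s=1.5):
    cv2.imwrite("pics/"+n,cv2.resize(f["pixels"][:,:,::-1],None,fx=s,fy=s,interpolation=cv2.INTER_CUBIC))
E
python3 - <<'E'
from h import *
print(monitor.state())
for c in("top","side"):
    f=eyes.grab_frame(c); save(f,c+"0.png")
    R,_=cv2.Rodrigues(np.array(f["rvec"],float)); print(c,-R.T@np.array(f["tvec"]).reshape(3))
    for n in("plate","gate","gate_mouth","gate_stop","read_button_top"):
        for r in eyes.pinpoint(n,c)[:4]: print(n,np.round(r["uv"],1),round(r["p"],2),np.round(ray(f,r["uv"],0.04 if 'button' in n else 0),3))
E
```

```text
pics
{'time': 0.0, 'joint_pos': array([ 1.14201835e+00,  5.33183045e-02,  1.61427418e+00,  1.51521000e-05,
        1.47602766e+00, -1.19011436e-01]), 'joint_vel': array([ 0.00044013, -0.00154492, -0.00065376, -0.0023498 , -0.00056317,
        0.00134487]), 'joint_efforts': array([-4.71520798e-04, -3.93687379e+01, -3.70174813e+01, -1.75153973e-04,
        6.99718090e-03, -4.64457145e-06]), 'tool_pos': array([0.19026486, 0.59468306, 0.23009877]), 'tool_rot': array([-2.81461660e-04,  1.54265405e-01,  9.88028925e-01, -9.73919886e-04]), 'contact_force': array([-0.21493867,  0.44236348,  0.22737093]), 'ft_torque': array([ 0.01718884,  0.01829617, -0.01013685]), 'gripper_width': 0.998485537182641}
top [ 0.49296557 -0.02545343  1.10611719]
plate [194.8 191.3] 0.77 [0.555 0.162 0.   ]
plate [330.3 280.1] 0.66 [ 0.304 -0.23   0.   ]
gate [274.4 178.5] 0.59 [ 0.594 -0.069  0.   ]
gate_mouth [327.1 195.5] 0.57 [ 0.546 -0.221  0.   ]
gate_mouth [277.2 163.6] 0.5 [ 0.637 -0.077  0.   ]
gate_stop [294.1 176.1] 0.71 [ 0.601 -0.126  0.   ]
read_button_top [279.5 165.4] 0.6 [ 0.627 -0.081  0.04 ]
side [0.41615142 0.62984256 0.58332431]
plate [230.5 278.8] 0.83 [0.56  0.171 0.   ]
plate [367.1 168.8] 0.56 [ 0.298 -0.23   0.   ]
gate [241.3 192.7] 0.78 [ 0.594 -0.084  0.   ]
gate_stop [245.8 179.3] 0.68 [ 0.594 -0.138  0.   ]
read_button_top [225.4 173.9] 0.51 [ 0.634 -0.099  0.04 ]
read_button_top [208.8 153.9] 0.47 [ 0.696 -0.176  0.04 ]
```

View pics/top0.png

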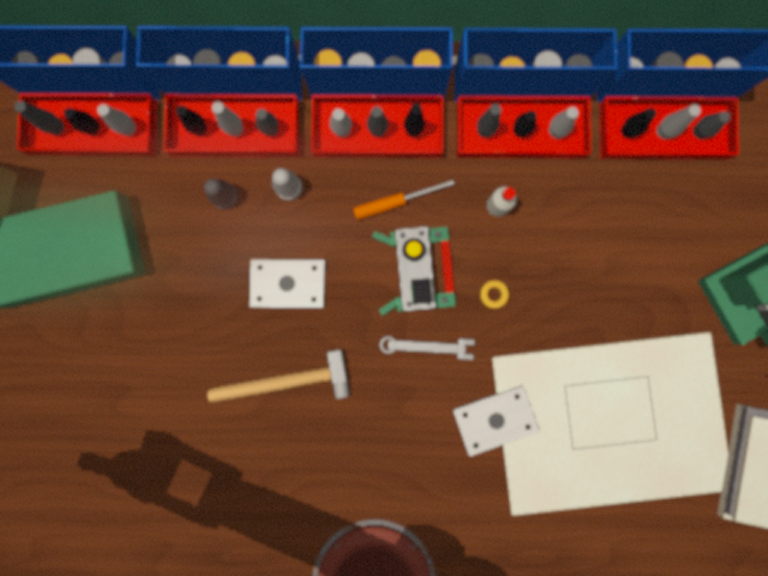

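View pics/side0.png

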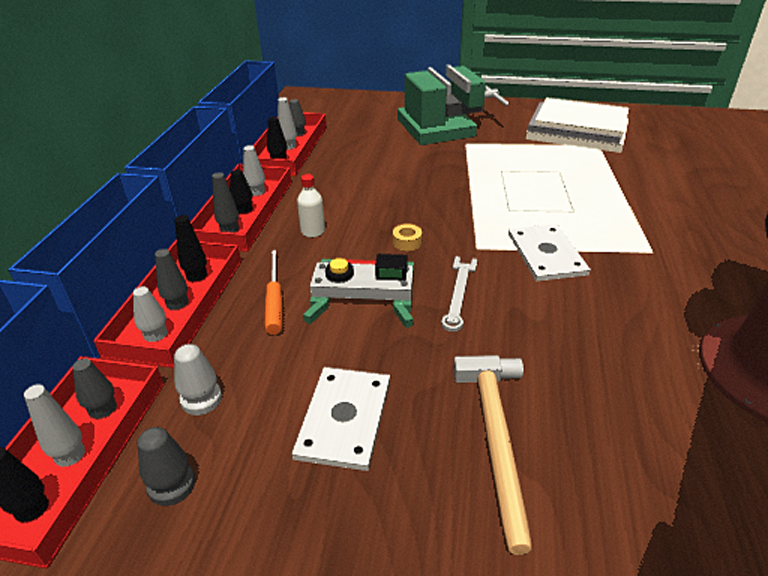

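Run:
```python
from h import *
f=eyes.grab_frame("top"); im=f["pixels"][:,:,::-1]
a=cv2.resize(im[140:220,155:315],None,fx=5,fy=5,interpolation=cv2.INTER_CUBIC); cv2.imwrite("pics/crop_t.png",a)
g=eyes.grab_frame("side"); jm=g["pixels"][:,:,::-1]
b=cv2.resize(jm[160:325,185:285],None,fx=3.6,fy=3.6,interpolation=cv2.INTER_CUBIC)
c=cv2.resize(jm[165:220,195:285],None,fx=8,fy=8,interpolation=cv2.INTER_CUBIC)
cv2.imwrite("pics/crop_s.png",b);cv2.imwrite("pics/crop_s2.png",c)
for nm,F,roi in(("top",f,(155,165,70,48)),("side",g,(190,240,75,78))):
    x,y,w,h=roi; s=F["pixels"][y:y+h,x:x+w]; gr=s.min(2)
    m=(gr>120).astype(np.uint8); cs,_=cv2.findContours(m,0,1); k=max(cs,key=cv2.contourArea)
    r=cv2.approxPolyDP(cv2.convexHull(k),5,True).reshape(-1,2)+[x,y]
    print(nm,r.tolist(),[np.round(ray(F,p,.012)[:2],4).tolist() for p in r])
    if nm=="top":
        q=cv2.boxPoints(cv2.minAreaRect(k))+[x,y]; W=np.array([ray(F,p+0.0,.012)[:2] for p in q]); print(W.round(4).tolist(),W.mean(0), np.linalg.norm(np.diff(W,axis=0),axis=1))
```

```text
top [[216, 174], [215, 204], [166, 203], [167, 173]] [[0.6045, 0.0996], [0.5183, 0.1012], [0.52, 0.2416], [0.6063, 0.2406]]
[[0.6063, 0.2434], [0.6074, 0.0996], [0.5155, 0.0983], [0.5143, 0.2414]] [0.56086265 0.170695  ] [0.1438425  0.09193031 0.14315054]
side [[216, 245], [259, 250], [244, 313], [195, 305]] [[0.6053, 0.1023], [0.5184, 0.1018], [0.5182, 0.2472], [0.6042, 0.2454]]
```

View pics/crop_t.png

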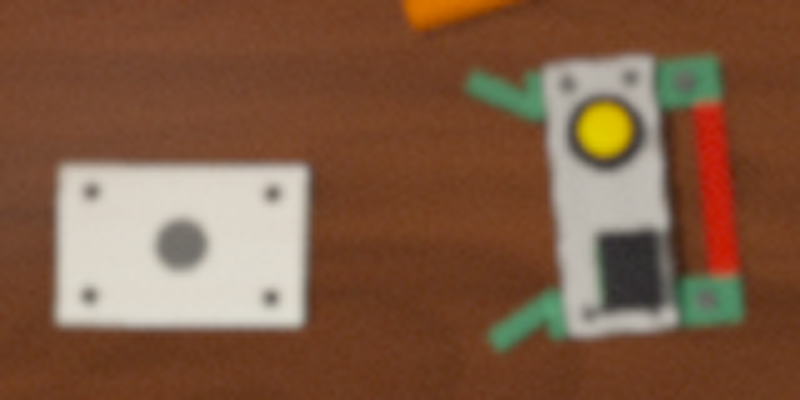

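View pics/crop_s2.png

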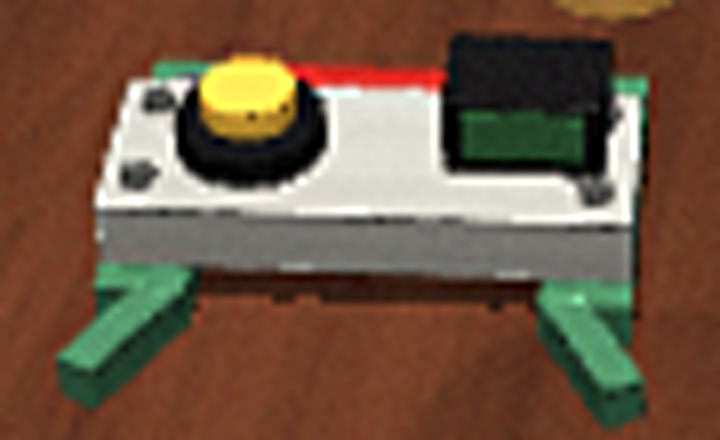

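```bash
cat > fit.py <<'E'
from h import *
from scipy.optimize import least_squares
f=eyes.grab_frame("top"); g=eyes.grab_frame("side")
t=lambda p:np.array(p)/5-.4+[155,140]
s=lambda p:np.array(p)/8-.44+[195,165]
C=np.array([[-30,76,36.5],[30,76,36.5],[30,-76,36.5],[-30,-76,36.5]])/1000
ot=np.array([t(p) for p in[(545,65),(655,57),(677,325),(568,337)]])
os_=np.array([s(p) for p in[(98,207),(133,80),(645,92),(632,228)]])[[0,1,2,3]]
# order: (-30,76)=front-left, (30,76)=back-left,(30,-76)=back-right,(-30,-76)=front-right
def W(q,P): c,sn=np.cos(q[2]),np.sin(q[2]); return np.c_[P[:,:2]@np.array([[c,sn],[-sn,c]])+q[:2],P[:,2]]
for nm,us in(("top",1),("side",2),("both",3)):
    def r(q):
        e=[]
        if us&1:e.append(proj(f,W(q,C))-ot)
        if us&2:e.append(proj(g,W(q,C))-os_)
        return np.concatenate(e).ravel()
    o=least_squares(r,[.6,-.08,-1.5]); print(nm,o.x.round(4),np.abs(o.fun).max().round(2),o.fun.round(1))
q=o.x
d=np.array([np.cos(q[2]),np.sin(q[2])])
for n,P in(("mouth",[-.073,0,0]),("stop",[.055,0,0]),("home",[-.015,0,0]),("trail",[-.085,0,0])): print(n,W(q,np.array([P])).round(4))
print("button",ray(f,t((605,128)),.055),ray(g,s((248,85)),.055), ray(f,t((605,128)),.045),ray(g,s((248,85)),.045))
pl=np.array([0.562,0.1715]); rel=pl-q[:2]; print("plate in gate", rel@d, rel@np.array([-d[1],d[0]]))
E
python3 fit.py
```

```text
top [ 0.5901 -0.0742 -1.4812] 0.42 [ 0.4  0.2 -0.4  0.  -0.2  0.2  0.2 -0.4]
side [ 0.5897 -0.0733 -1.4715] 0.6 [-0.4 -0.2 -0.2 -0.   0.1  0.6  0.5 -0.4]
both [ 0.5899 -0.0739 -1.4773] 0.64 [ 0.1  0.3 -0.6  0.1 -0.2  0.2  0.2 -0.3 -0.5 -0.5 -0.2 -0.3  0.1  0.6
  0.4 -0.5]
mouth [[ 0.5831 -0.0012  0.    ]]
stop [[ 0.5951 -0.1286  0.    ]]
home [[ 0.5885 -0.0589  0.    ]]
trail [[0.582  0.0108 0.    ]]
button [ 0.62578803 -0.06971168  0.055     ] [ 0.62613631 -0.07378454  0.055     ] [ 0.62705166 -0.07013274  0.045     ] [ 0.63011085 -0.08710263  0.045     ]
plate in gate -0.2469078196873974 -0.004906726131467622
```

Candidates for the plate in the top view are A at px (191,189), world y≈+0.17, and B at px (331,280), world y≈−0.23, half on the paper. The description says farthest to the robot's left, so it's A. The close crop confirms it: disc, four dots, in front of the gate's flared mouth. Gate yaw is ≈ −1.477 and plate yaw ≈ −1.585.

Emit:
step_arm(motion=[[0.74, -0.62, 0, 0, 0, -0.84, 110], [0.74, -0.62, 0, 0, 0, -0.84, 110], [0.74, -0.62, 0, 0, 0, -0.84, 110], [0.74, -0.62, 0, 0, 0, -0.84, 110], [0.74, -0.62, 0, 0, 0, -0.84, 110], [0.74, -0.62, 0, 0, 0, -0.84, 110], [0.74, -0.62, 0, 0, 0, -0.84, 110], [0.74, -0.62, 0, 0, 0, -0.84, 110], [0.74, -0.62, 0, 0, 0, -0.84, 110], [0.74, -0.62, 0, 0, 0, -0.84, 110]])

```text
time: 1.8
tool_pos: [0.5627, 0.2827, 0.2314]
tool_rot: [0.0, 0.708, 0.706, 0.0]
contact_force: [0.3, 0.8, 0.2]
gripper_width: 0.569
```

Emit:
step_arm(motion=[[0, 0, -0.1, 0, 0, 0, 110], [0, 0, -0.2, 0, 0, 0, 110], [0, 0, -0.3, 0, 0, 0, 110], [0, 0, -0.36, 0, 0, 0, 110], [0, 0, -0.36, 0, 0, 0, 110], [0, 0, -0.36, 0, 0, 0, 110]])

```text
time: 2.4
tool_pos: [0.5607, 0.2853, 0.0517]
tool_rot: [-0.0, 0.707, 0.707, -0.0]
contact_force: [0.7, 1.3, 1.2]
gripper_width: 0.569
```

Run:
```python
from h import *
s=monitor.state(); print({k:np.round(s[k],4) for k in('time','tool_pos','tool_rot','contact_force','gripper_width')})
f=eyes.grab_frame("side"); save(f,"side1.png"); f=eyes.grab_frame("top"); save(f,"top1.png")
```

```text
{'time': np.float64(2.4), 'tool_pos': array([0.5607, 0.2853, 0.0517]), 'tool_rot': array([-0.    ,  0.7068,  0.7075, -0.    ]), 'contact_force': array([0.693 , 1.2975, 1.1509]), 'gripper_width': np.float64(0.5687)}
```

View pics/side1.png

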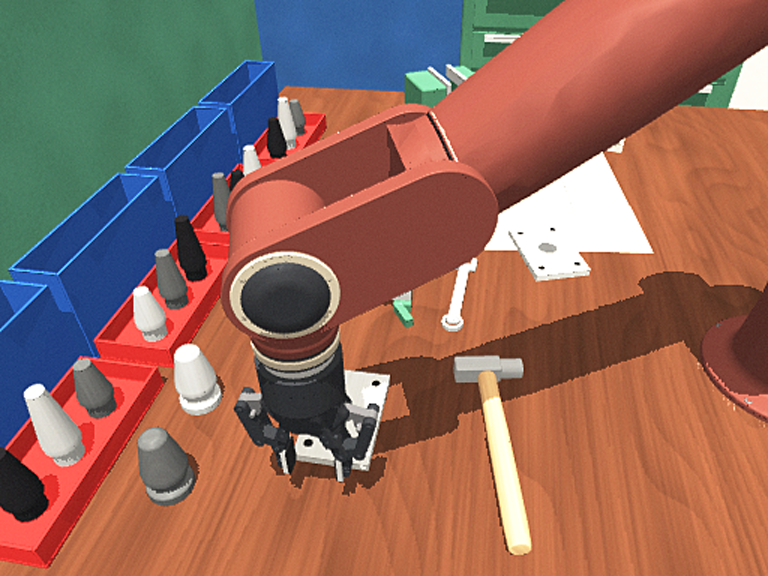

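View pics/top1.png

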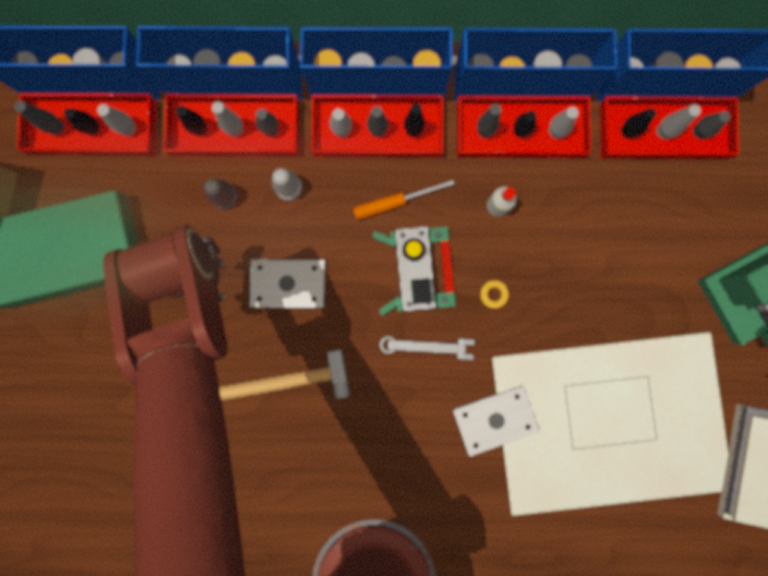

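Fingers hang just behind the plate's trailing edge. Lowering to feel the bench.

Emit:
step_arm(motion=[[0, 0, -0.06, 0, 0, 0, 110], [0, 0, -0.08, 0, 0, 0, 110], [0, 0, -0.084, 0, 0, 0, 110], [0, 0, -0.084, 0, 0, 0, 110]])

```text
time: 2.9
tool_pos: [0.561, 0.2855, 0.0103]
tool_rot: [0.0, 0.707, 0.707, 0.0]
contact_force: [-0.3, -0.3, 0.6]
gripper_width: 0.566
```

Emit:
step_arm(motion=[[0, 0, -0.004, 0, 0, 0, 110], [0, 0, -0.008, 0, 0, 0, 110], [0, 0, -0.008, 0, 0, 0, 110]])

```text
time: 3.2
tool_pos: [0.5607, 0.2853, 0.0056]
tool_rot: [0.0, 0.707, 0.707, 0.0]
contact_force: [-0.9, 0.4, -0.4]
gripper_width: 0.571
```

Run:
```python
from h import *
f=eyes.grab_frame("side"); cv2.imwrite("pics/tips.png",cv2.resize(f["pixels"][240:340,150:280,::-1],None,fx=6,fy=6,interpolation=cv2.INTER_CUBIC)[:600])
```

```text
(no output)
```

View pics/tips.png

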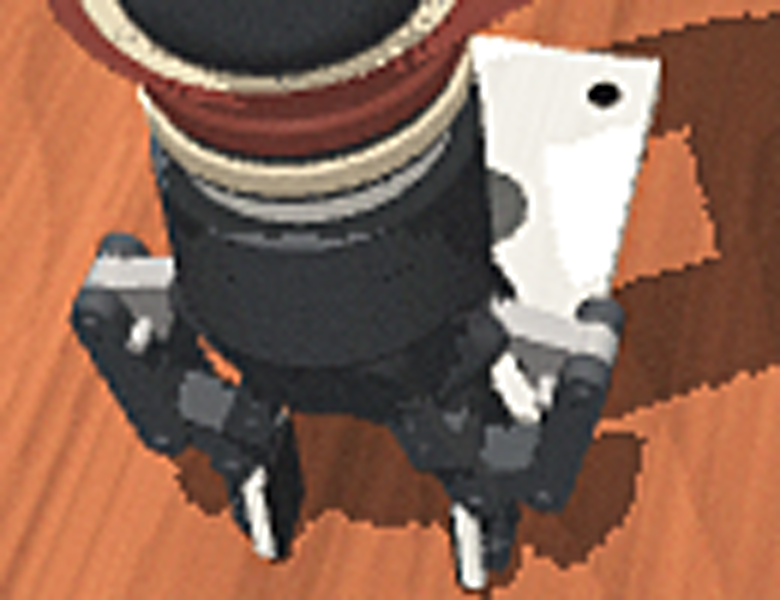

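Emit:
step_arm(motion=[[0, 0, -0.004, 0, 0, 0, 110], [0, 0, -0.004, 0, 0, 0, 110]])

```text
time: 3.45
tool_pos: [0.5603, 0.2852, 0.003]
tool_rot: [-0.0, 0.707, 0.707, -0.0]
contact_force: [-0.6, 0.7, 1.3]
gripper_width: 0.568
```

Emit:
step_arm(motion=[[0, 0, -0.004, 0, 0, 0, 110], [0, 0, -0.004, 0, 0, 0, 110]])

```text
time: 3.65
tool_pos: [0.5603, 0.2851, 0.0009]
tool_rot: [-0.0, 0.707, 0.707, -0.0]
contact_force: [-0.4, -0.3, 0.1]
gripper_width: 0.566
```

Emit:
step_arm(motion=[[0, -0.01, -0.002, 0, 0, 0, 110], [0, -0.02, -0.004, 0, 0, 0, 110], [0, -0.03, -0.004, 0, 0, 0, 110], [0, -0.04, -0.004, 0, 0, 0, 110], [0, -0.05, -0.004, 0, 0, 0, 110], [0, -0.06, -0.004, 0, 0, 0, 110], [0, -0.07, -0.004, 0, 0, 0, 110], [0, -0.08, -0.004, 0, 0, 0, 110], [0, -0.09, -0.004, 0, 0, 0, 110]])

```text
time: 4.55
tool_pos: [0.5606, 0.2402, -0.0006]
tool_rot: [-0.0, 0.707, 0.707, 0.0]
contact_force: [0.4, 2.7, -0.3]
gripper_width: 0.568
```

```bash
cat > pl.py <<'E'
from h import *
import sys
f=eyes.grab_frame("top"); im=f["pixels"][:,:,::-1]
cv2.imwrite("pics/"+sys.argv[1],cv2.resize(im[140:220,130:310],None,fx=4.4,fy=4.4,interpolation=cv2.INTER_CUBIC))
g=eyes.grab_frame("side"); save(g,"s_"+sys.argv[1])
s=monitor.state(); print(s["time"],s["tool_pos"].round(4),s["contact_force"].round(1))
E
python3 pl.py t2.png
```

```text
4.65 [ 0.5606  0.2396 -0.0006] [-0.2  0.6  1.4]
```

View pics/t2.png

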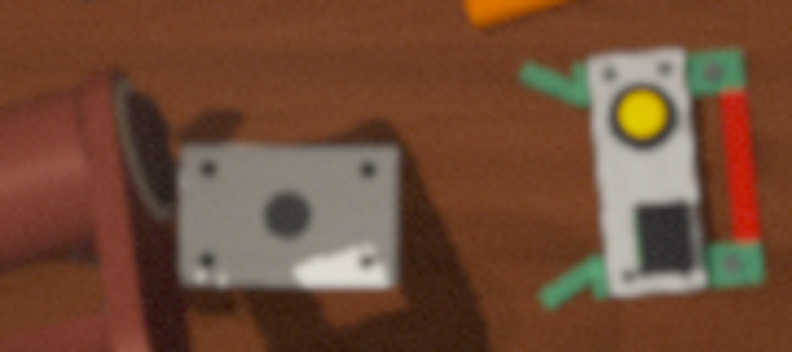

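View pics/s_t2.png

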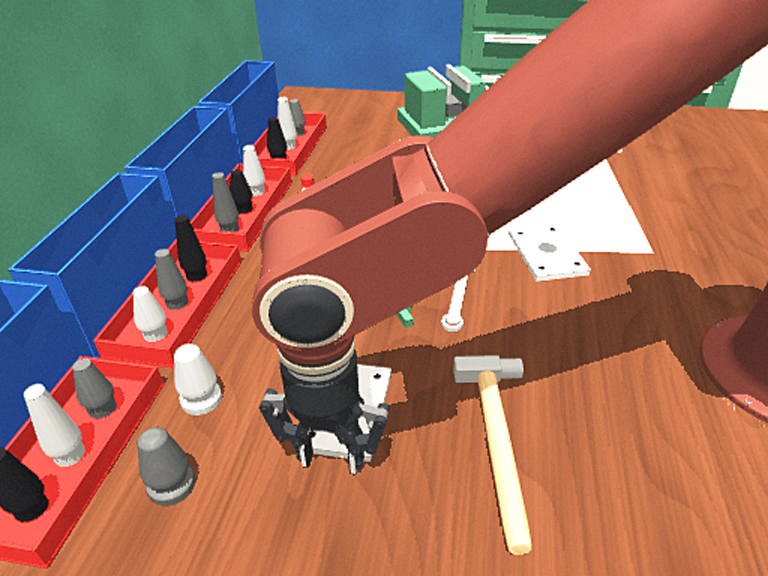

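Run:
```python
import numpy as np
q=np.array([.5899,-.0739]);a=-1.4773
d=np.array([np.cos(a),np.sin(a)]);n=np.array([-d[1],d[0]])
S=np.interp
x0=np.array([.5606,.2396]); gx0,gy0=(x0-q)@d,(x0-q)@n; print(gx0,gy0)
h=lambda s:S(s,[0,.08,.13,.17],[-.0935,.03,.03,0])
st=.007; p=np.array([gx0,gy0]); s=0;P=[(x0,0.)]
while s<.20:
    m=h(s+st/2); p=p+st*np.array([np.cos(m),np.sin(m)]); s+=st; P.append((q+p[0]*d+p[1]*n,h(s)+.0935))
for c in range(0,len(P)-1,10):
    print([[*((P[i][0]-P[c][0])/.5).round(3).tolist(),round((P[i][1]-P[c][1])/1.5,3)] for i in range(c+1,min(c+11,len(P)))],P[min(c+10,len(P)-1)][0].round(4),P[min(c+10,len(P)-1)][1])
```

```text
-0.3148662108105589 9.638361219654539e-05
[[0.0, -0.014, np.float64(0.007)], [0.0, -0.028, np.float64(0.014)], [0.001, -0.042, np.float64(0.022)], [0.001, -0.056, np.float64(0.029)], [0.002, -0.07, np.float64(0.036)], [0.003, -0.084, np.float64(0.043)], [0.004, -0.098, np.float64(0.05)], [0.005, -0.112, np.float64(0.058)], [0.006, -0.126, np.float64(0.065)], [0.008, -0.14, np.float64(0.072)]] [0.5644 0.1697] 0.1080625
[[0.002, -0.014, np.float64(0.007)], [0.003, -0.028, np.float64(0.01)], [0.005, -0.042, np.float64(0.01)], [0.007, -0.056, np.float64(0.01)], [0.008, -0.069, np.float64(0.01)], [0.01, -0.083, np.float64(0.01)], [0.012, -0.097, np.float64(0.01)], [0.014, -0.111, np.float64(0.01)], [0.015, -0.125, np.float64(0.009)], [0.017, -0.139, np.float64(0.005)]] [0.5729 0.1003] 0.11599999999999995
[[0.002, -0.014, np.float64(-0.004)], [0.003, -0.028, np.float64(-0.007)], [0.005, -0.042, np.float64(-0.01)], [0.006, -0.056, np.float64(-0.014)], [0.007, -0.07, np.float64(-0.015)], [0.009, -0.084, np.float64(-0.015)], [0.01, -0.098, np.float64(-0.015)], [0.011, -0.111, np.float64(-0.015)], [0.012, -0.125, np.float64(-0.015)]] [0.5791 0.0376] 0.0935
```

Emit:
step_arm(motion=[[0, -0.014, 0, 0, 0, 0.007, 110], [0, -0.028, 0, 0, 0, 0.014, 110], [0.001, -0.042, 0, 0, 0, 0.022, 110], [0.001, -0.056, 0, 0, 0, 0.029, 110], [0.002, -0.07, 0, 0, 0, 0.036, 110], [0.003, -0.084, 0, 0, 0, 0.043, 110], [0.004, -0.098, 0, 0, 0, 0.05, 110], [0.005, -0.112, 0, 0, 0, 0.058, 110], [0.006, -0.126, 0, 0, 0, 0.065, 110], [0.008, -0.14, 0, 0, 0, 0.072, 110]])

```text
time: 5.65
tool_pos: [0.5645, 0.1698, -0.0006]
tool_rot: [-0.0, 0.667, 0.745, 0.0]
contact_force: [-0.6, 4.1, 2.1]
gripper_width: 0.567
```

```bash
python3 pl.py t3.png
```

```text
5.75 [ 0.5647  0.1688 -0.0008] [ 0.1 -0.1 -0.4]
```

View pics/t3.png

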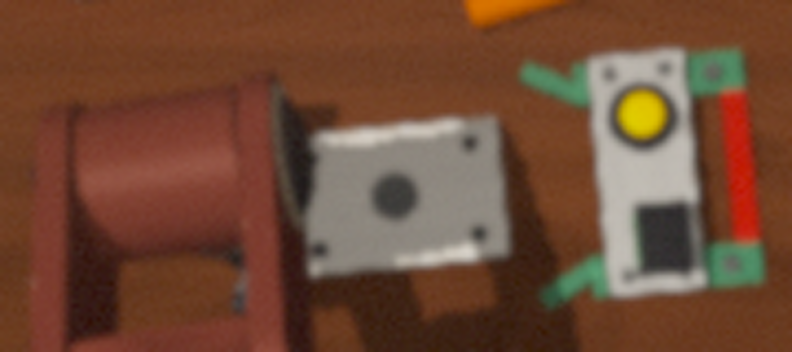

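Run:
```python
from h import *
f=eyes.grab_frame("top"); q=np.array([.5899,-.0739]);a=-1.4773
d=np.array([np.cos(a),np.sin(a)]);n=np.array([-d[1],d[0]])
for u in[(395,196),(470,143),(479,234),(319,249)]:
    w=ray(f,np.array(u)/4.4-.4+[130,140],.012)[:2]; print(w.round(4),(w-q)@d,(w-q)@n)
```

```text
[0.5753 0.0895] -0.16401230987883111 0.0007588520848429156
[0.6104 0.0409] -0.11242540401288803 0.031163022322130696
[0.551  0.0344] -0.1114743496006969 -0.02865556532921496
[0.5404 0.1385] -0.2160803258171828 -0.02949067718709613
```

Emit:
step_arm(motion=[[0.001, -0.014, 0, 0, 0, -0.001, 110], [0.003, -0.028, 0, 0, 0, -0.002, 110], [0.004, -0.042, 0, 0, 0, -0.003, 110], [0.005, -0.056, 0, 0, 0, -0.004, 110], [0.007, -0.07, 0, 0, 0, -0.005, 110], [0.008, -0.084, 0, 0, 0, -0.006, 110], [0.009, -0.098, 0, 0, 0, -0.007, 110], [0.01, -0.112, 0, 0, 0, -0.008, 110], [0.012, -0.126, 0, 0, 0, -0.009, 110], [0.013, -0.14, 0, 0, 0, -0.01, 110]])

```text
time: 6.8
tool_pos: [0.571, 0.0996, -0.0008]
tool_rot: [-0.0, 0.673, 0.74, -0.0]
contact_force: [-0.2, 0.3, -1.7]
gripper_width: 0.566
```

```bash
python3 pl.py t4.png
```

```text
6.9 [ 0.5713  0.099  -0.0006] [-0.4 -0.3 -0.2]
```

View pics/t4.png

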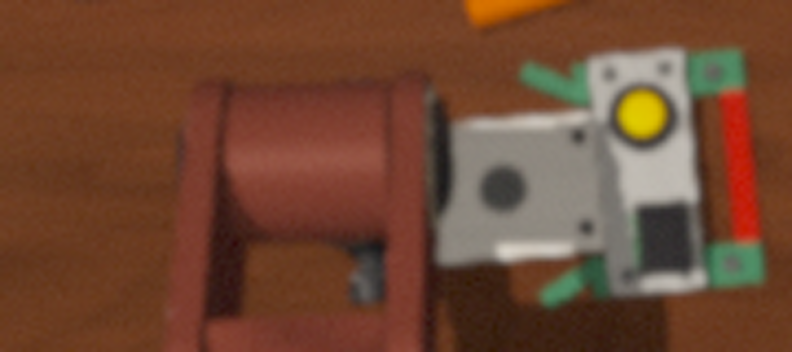

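Emit:
step_arm(motion=[[0.001, -0.014, 0, 0, 0, 0, 110], [0.003, -0.028, 0, 0, 0, 0, 110], [0.004, -0.042, 0, 0, 0, 0, 110], [0.005, -0.056, 0, 0, 0, 0, 110], [0.007, -0.07, 0, 0, 0, 0, 110], [0.008, -0.084, 0, 0, 0, 0, 110], [0.009, -0.098, 0, 0, 0, 0, 110], [0.01, -0.11, 0, 0, 0, 0, 110], [0.011, -0.12, 0, 0, 0, 0, 110]])

```text
time: 7.8
tool_pos: [0.5767, 0.0398, -0.0005]
tool_rot: [-0.0, 0.673, 0.739, 0.0]
contact_force: [-0.1, 3.9, 1.3]
gripper_width: 0.569
```

```bash
python3 pl.py t5.png
```

```text
7.9 [ 0.5767  0.0391 -0.0007] [-0.   0.2  0.5]
```

View pics/t5.png

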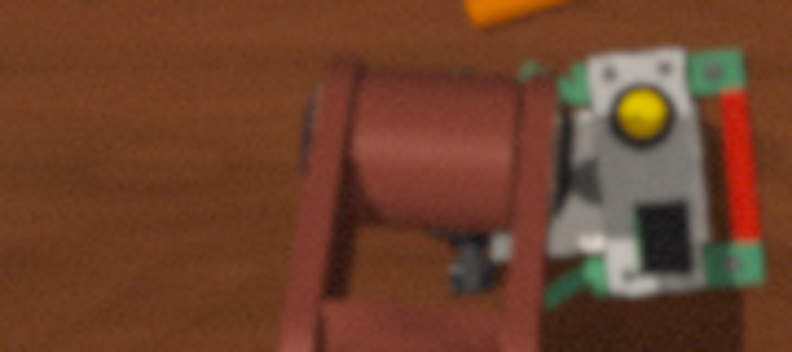

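Emit:
step_arm(motion=[[0.001, -0.006, 0, 0, 0, 0, 110], [0.001, -0.012, 0, 0, 0, 0, 110], [0.002, -0.018, 0, 0, 0, 0, 110], [0.002, -0.024, 0, 0, 0, 0, 110]])

```text
time: 8.3
tool_pos: [0.5776, 0.0281, -0.0007]
tool_rot: [0.0, 0.673, 0.74, 0.0]
contact_force: [-0.2, 3.2, 1.0]
gripper_width: 0.564
```

Emit:
step_arm(motion=[[0, -0.004, 0, 0, 0, 0, 110], [0.001, -0.008, 0, 0, 0, 0, 110]])

```text
time: 8.5
tool_pos: [0.5779, 0.0241, -0.0007]
tool_rot: [-0.0, 0.673, 0.74, -0.0]
contact_force: [-1.2, 4.1, 1.5]
gripper_width: 0.57
```

Emit:
step_arm(motion=[[0, -0.004, 0, 0, 0, 0, 110]])

```text
time: 8.6
tool_pos: [0.578, 0.0222, -0.0007]
tool_rot: [-0.0, 0.673, 0.74, 0.0]
contact_force: [-1.1, 8.7, 1.8]
gripper_width: 0.565
```

Emit:
step_arm(motion=[[0, -0.004, 0, 0, 0, 0, 110]])

```text
time: 8.7
tool_pos: [0.5778, 0.0221, -0.0007]
tool_rot: [-0.002, 0.673, 0.739, 0.002]
contact_force: [-1.5, 15.1, 2.9]
gripper_width: 0.569
```

Contact with the stop, at the predicted place. One more nudge to seat it, then back off and lift.

Emit:
step_arm(motion=[[0, -0.003, 0, 0, 0, 0, 110], [0, -0.003, 0, 0, 0, 0, 110], [0, -0.003, 0, 0, 0, 0, 110]])

```text
time: 9.0
tool_pos: [0.5777, 0.022, -0.0007]
tool_rot: [-0.002, 0.673, 0.74, 0.002]
contact_force: [-1.0, 15.1, 3.5]
gripper_width: 0.569
```

Emit:
step_arm(motion=[[0, 0.01, 0, 0, 0, 0, 110], [-0.003, 0.04, 0, 0, 0, 0, 110], [-0.006, 0.08, 0, 0, 0, 0, 110], [-0.008, 0.1, 0, 0, 0, 0, 110], [-0.008, 0.1, 0.08, 0, 0, 0, 110], [-0.008, 0.1, 0.16, 0, 0, 0, 255], [-0.008, 0.1, 0.24, 0, 0, 0, 255], [-0.008, 0.17, 0.3, 0, 0, 0, 255], [-0.008, 0.24, 0.3, 0, 0, 0, 255], [-0.008, 0.24, 0.3, 0, 0, 0, 255]])

```text
time: 10.0
tool_pos: [0.5747, 0.1417, 0.1512]
tool_rot: [0.001, 0.672, 0.741, 0.001]
contact_force: [-0.3, -0.6, -0.4]
gripper_width: -0.002
```

```bash
python3 pl.py t6.png
python3 - <<'E'
from h import *
f=eyes.grab_frame("side");cv2.imwrite("pics/s6c.png",cv2.resize(f["pixels"][155:240,180:300,::-1],None,fx=6.5,fy=6.5,interpolation=cv2.INTER_CUBIC))
E
```

```text
10.1 [0.5736 0.139  0.1489] [ 0.1 -0.2  0.3]
```

View pics/t6.png

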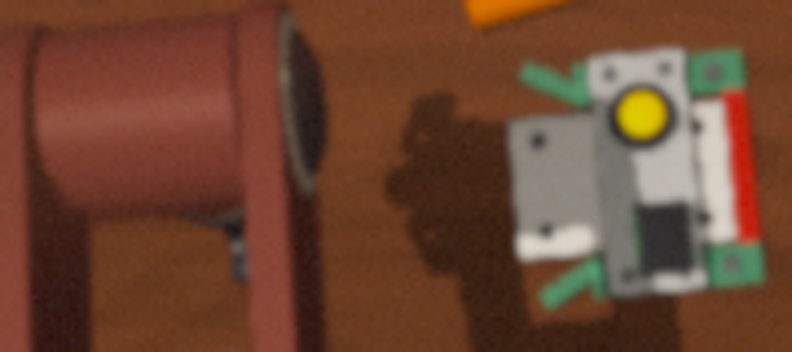

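View pics/s6c.png

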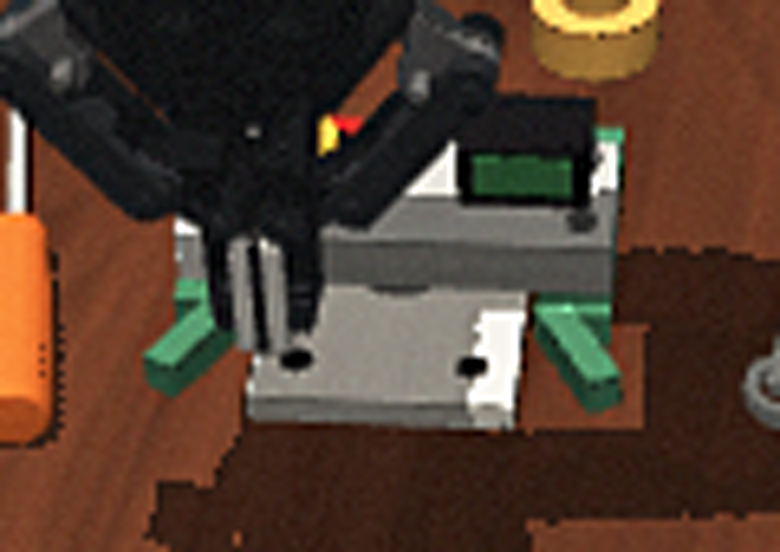

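Run:
```python
from h import *
f=eyes.grab_frame("top"); q=np.array([.5899,-.0739]);a=-1.4773
d=np.array([np.cos(a),np.sin(a)]);n=np.array([-d[1],d[0]])
W=[]
for u in[(538,140),(546,231),(698,126),(706,218)]:
    w=ray(f,np.array(u)/4.4-.4+[130,140],.012)[:2]; W.append([(w-q)@d,(w-q)@n])
W=np.array(W);print(W.round(4),W.mean(0)); L=W[2:].mean(0)-W[:2].mean(0);print(np.arctan2(L[1],L[0]))
print(monitor.state()["tool_pos"],proj(f,[q[0]+.0355*n[0],q[1]+.0355*n[1],.057]), q+.0355*n)
```

```text
[[-0.068   0.0293]
 [-0.0678 -0.0304]
 [ 0.0369  0.0295]
 [ 0.0367 -0.0309]] [-0.01557319 -0.00062954]
-0.0013058079449646772
[0.57346477 0.13804214 0.14826108] [[275.94704063 165.30733556]] [ 0.62524495 -0.07058571]
```

Emit:
step_arm(motion=[[0.02, -0.08, 0, 0, 0, 0, 255], [0.04, -0.16, 0, 0, 0, 0, 255], [0.06, -0.24, 0, 0, 0, 0, 255], [0.08, -0.32, 0, 0, 0, 0, 255], [0.104, -0.417, 0, 0, 0, 0, 255], [0.104, -0.417, -0.06, 0, 0, 0, 255], [0.104, -0.417, -0.12, 0, 0, 0, 255], [0.104, -0.417, -0.146, 0, 0, 0, 255], [0.104, -0.417, -0.146, 0, 0, 0, 255], [0.104, -0.417, -0.146, 0, 0, 0, 255]])

```text
time: 11.2
tool_pos: [0.6262, -0.07, 0.0768]
tool_rot: [0.0, 0.673, 0.74, 0.0]
contact_force: [0.2, 0.1, 0.3]
gripper_width: -0.001
```

```bash
python3 pl.py t7.png
python3 - <<'E'
from h import *
f=eyes.grab_frame("side");cv2.imwrite("pics/s7c.png",cv2.resize(f["pixels"][125:225,180:300,::-1],None,fx=6,fy=6,interpolation=cv2.INTER_CUBIC))
E
```

```text
11.3 [ 0.6273 -0.0699  0.0784] [ 0.5 -0.3  0.8]
```

View pics/s7c.png

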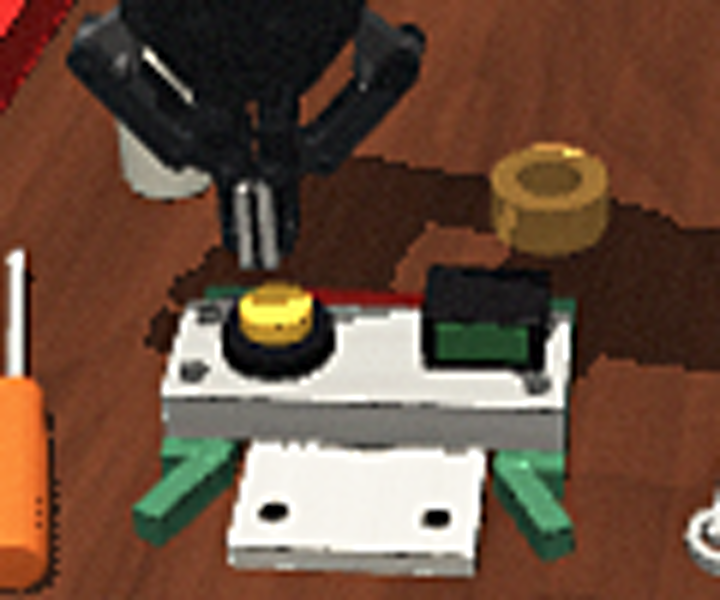

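Run:
```python
from h import *
f=eyes.grab_frame("side")
for P in[(.6273,-.0699,.0784),(.6273,-.0699,.057),(.6252,-.0706,.057)]: print((proj(f,P)[0]-[180,125])*6+2.5)
print(monitor.state()["tool_pos"])
```

```text
[266.08384098 258.42289246]
[270.03914836 305.01884362]
[275.89341352 304.44584146]
[ 0.62727115 -0.06978081  0.07833179]
```

Emit:
step_arm(motion=[[-0.008, 0, -0.016, 0, 0, 0, 255], [-0.008, 0, -0.03, 0, 0, 0, 255], [-0.008, 0, -0.03, 0, 0, 0, 255]])

```text
time: 11.7
tool_pos: [0.6207, -0.0694, 0.0595]
tool_rot: [-0.001, 0.673, 0.74, -0.001]
contact_force: [-0.2, 0.1, 0.3]
gripper_width: -0.001
```

Emit:
step_arm(motion=[[0, 0, -0.004, 0, 0, 0, 255], [0, 0, -0.008, 0, 0, 0, 255], [0, 0, -0.008, 0, 0, 0, 255]])

```text
time: 12.0
tool_pos: [0.622, -0.0697, 0.0573]
tool_rot: [-0.0, 0.673, 0.74, -0.0]
contact_force: [-1.8, 1.1, 3.0]
gripper_width: -0.001
```

Emit:
step_arm(motion=[[0, 0, -0.004, 0, 0, 0, 255], [0, 0, -0.008, 0, 0, 0, 255], [0, 0, -0.008, 0, 0, 0, 255]])

```text
time: 12.3
tool_pos: [0.6223, -0.0698, 0.0536]
tool_rot: [0.0, 0.673, 0.74, 0.0]
contact_force: [-1.4, 0.6, 4.4]
gripper_width: 0.004
```

Spring is being pressed; continuing to the end stop.

Emit:
step_arm(motion=[[0, 0, -0.004, 0, 0, 0, 255], [0, 0, -0.004, 0, 0, 0, 255]])

```text
time: 12.5
tool_pos: [0.6224, -0.0698, 0.0525]
tool_rot: [0.0, 0.673, 0.74, 0.0]
contact_force: [-3.8, 1.5, 9.0]
gripper_width: -0.003
```

Emit:
step_arm(motion=[[0, 0, -0.004, 0, 0, 0, 255], [0, 0, -0.004, 0, 0, 0, 255]])

```text
time: 12.7
tool_pos: [0.6225, -0.0699, 0.0523]
tool_rot: [-0.0, 0.673, 0.74, -0.0]
contact_force: [-8.9, 1.9, 16.8]
gripper_width: 0.001
```

Emit:
step_arm(motion=[[0, 0, 0, 0, 0, 0, 255], [0, 0, 0, 0, 0, 0, 255], [0, 0, 0.02, 0, 0, 0, 255], [0, 0, 0.06, 0, 0, 0, 255], [0, 0, 0.14, 0, 0, 0, 255], [0, 0, 0.2, 0, 0, 0, 255], [0, 0.1, 0.26, 0, 0, 0, 255], [0, 0.2, 0.3, 0, 0, 0, 255], [0, 0.3, 0.3, 0, 0, 0, 255], [0, 0.4, 0.3, 0, 0, 0, 255]])

```text
time: 13.7
tool_pos: [0.6227, 0.1205, 0.2006]
tool_rot: [0.001, 0.673, 0.739, 0.001]
contact_force: [1.2, -0.2, -1.2]
gripper_width: -0.0
```

Emit:
step_arm(motion=[[0, 0.1, 0, 0, 0, 0, 255], [0, 0.2, 0, 0, 0, 0, 255], [0, 0.2, 0, 0, 0, 0, 255], [0, 0.2, 0, 0, 0, 0, 255]])

```text
time: 14.1
tool_pos: [0.6217, 0.2199, 0.1983]
tool_rot: [0.0, 0.672, 0.74, -0.0]
contact_force: [-0.2, -1.5, 0.6]
gripper_width: -0.001
```

```bash
python3 pl.py t8.png
python3 - <<'E'
from h import *
f=eyes.grab_frame("top");save(f,"top8.png")
E
```

```text
14.2 [0.6221 0.218  0.1986] [ 0.4  1.2 -0.6]
```

View pics/t8.png

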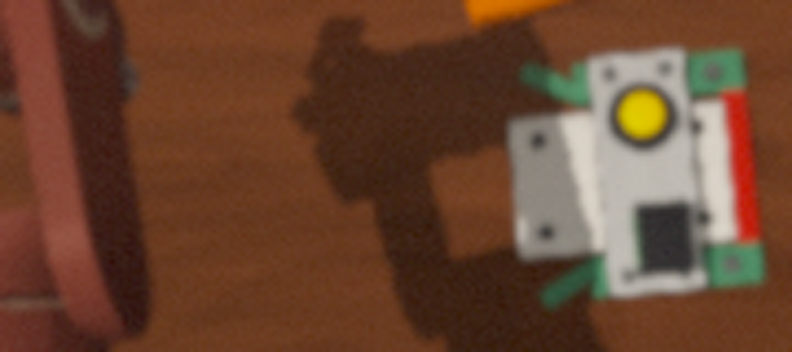

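View pics/s_t8.png

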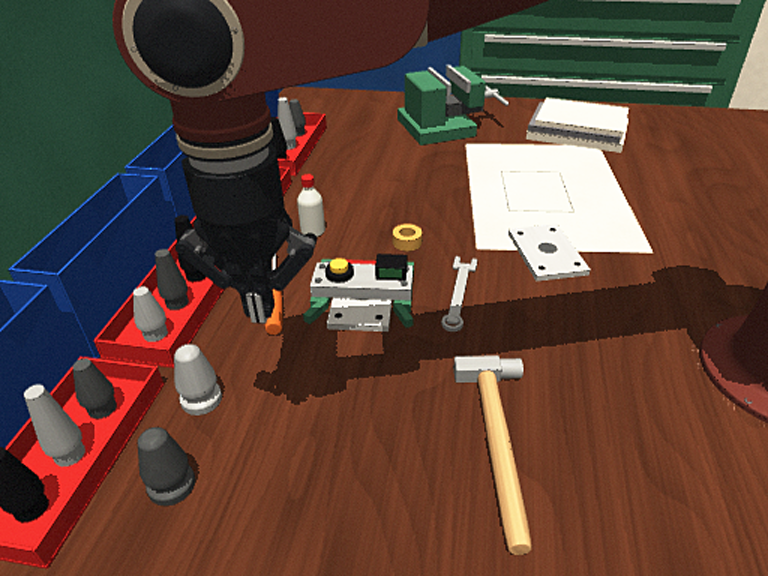

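View pics/top8.png

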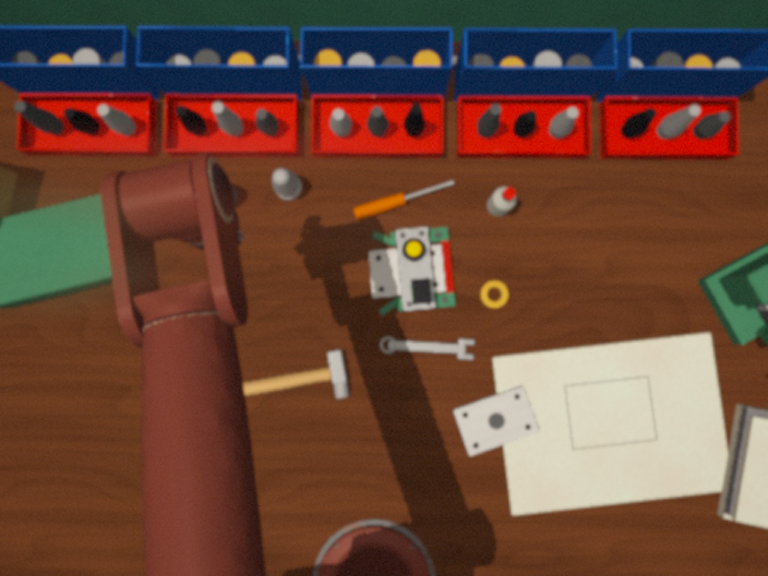

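The plate's dots are at the same pixels as before the press (538,140; 546,231; 698,126; 706,218). It still touches the red stop, the button is up, and the bystanders haven't moved. Handing in.

```bash
python3 -c "
from plant import manip; print(manip.job_done())"
```

```text
the job is handed in; nothing more can be done
None
```

I pushed the left-hand plate along the bench with two half-open fingertips, turning it about 0.1 rad to line up with the gate. It went under the bridge until it met the red stop, where the push force rose to 15 N. Then I pressed the yellow button with the closed fingertips. It moved about 6 mm before stopping at about 17 N, and I let it come up again. I handed the job in at about 14 s; no verdict was reported.

- **Plate position:** before the press, the top camera put the plate at gate x = −15.6 mm, y = −0.6 mm, turned −0.001 rad. After the press, the dots on its top were at the same pixels, so it had not moved.
- **Button and bystanders:** in the last pictures the button looks up and everything else on the bench is where it started. The button's travel was judged from fingertip height and force, as its joint value can't be read directly.
- **Disagreement:** above the button, the fingertips showed about 3 mm from where the side camera's calibration put them. I moved about 4 mm to allow for it before pressing.

No check failed.

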